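# Fetch the sanding block from behind the containers

### The job

The sanding block lies at the back of the plywood bench caddy, behind a tall bottle, a jar and a can. First stand all three containers upright on the white tile, then lay the sanding block flat inside the shallow dark wooden tray, and only then put each container back upright in the bay, and on the very spot, it came from. Leave the wax bar in the caddy alone.

Things in the scene. Friction and masses are not known exactly. Their poses are not given: they have to be found in the camera images.
- caddy: fixed plywood caddy, base 200 (x) x 260 (y) x 12 mm; origin under its centre, x points to the rear, away from the robot. Floor 12 mm above origin. In front three bays 80 mm wide, open to front and rear, centred at y = -85, 0, 85, x = -50 mm, parted by dividers 5 mm thick, 8 mm high (x = -97 to -23). Behind them a plain strip round x = 15 mm; rear fence 43 mm high over the floor at x = 92 to 100
- tile: white glazed tile with a dark print, lying fixed on the bench, 295 (x) x 203 (y) x 8.5 mm thick; origin at the centre of the underside; the side area for the containers. Its place and the tray's may be swapped, left or right of the caddy
- tray: small shallow open dark wooden tray, fixed on the bench, outside 88 (x) x 134 (y) x 14 mm, inside 76 x 122 mm; walls 6 mm thick, floor 6 mm thick (so the inner floor is 6 mm above the bench); origin at the centre of the underside
- bottle_mid (a point): tall white plastic bottle with a white screw cap, loose, 227 mm tall, about 0.3 kg; body 56 (own x) x 66 (own y) mm, round cap 43 mm in diameter over its top 25 mm, grippable. Point at its centre, half-way up (113.5 mm above its base); z up
- jar_mid (a point): squat round amber jar with a steel lid, loose, 60 mm in diameter, 110 mm tall, its round lid 53 mm in diameter over the top 16 mm, about 0.25 kg; point at its centre, half-way up (55 mm above its base); z up
- can_mid (a point): slim round bare aluminium can, loose, 56 mm in diameter, 165 mm tall, about 0.22 kg; point at its centre, half-way up (82.5 mm above its base); z up
- block_mid (a point): brown cork-like sanding block, loose, 46 (own x) x 92 (own y) x 26 mm high, lying flat on the rear strip of the caddy; point at its centre, half-way up; the gaps to the containers are too narrow for a finger
- wax_mid (a point): green wax bar, loose, about 33 (own x) x 75 (own y) x 14 mm, lying flat on the rear strip of the caddy beside the block; to be left alone; point at its centre, half-way up
Not all that is in view belongs to the job. There is more than one size of the part that bears jar_mid; the job needs the middle-sized.

How it is judged:
On the way, in this order (a step that is already met when the one before it is completed fails the run):
1. bottle, jar and can all stand upright and released on the tile, the sanding block still in its place (x of bottle_mid in the frame of tile between -0.145 and 0.145 m and y of bottle_mid in the frame of tile between -0.1 and 0.1 m and height (world z) of bottle_mid between 0.1175 and 0.127 m and angle between each of bottle_mid, jar_mid, can_mid's own z axis and vertical below 0.1 rad and linear speed of each of bottle, jar, can below 0.03 m/s and contact force between the fingers and bottle below 0.3 N and x of jar_mid in the frame of tile between -0.145 and 0.145 m and y of jar_mid in the frame of tile between -0.1 and 0.1 m and height (world z) of jar_mid between 0.059 and 0.0685 m and contact force between the fingers and jar below 0.3 N and x of can_mid in the frame of tile between -0.145 and 0.145 m and y of can_mid in the frame of tile between -0.1 and 0.1 m and height (world z) of can_mid between 0.0865 and 0.096 m and contact force between the fingers and can below 0.3 N and distance of block_mid from where it was at the start of the episode below 0.015 m), for 0.2 s.
2. the sanding block lies flat and released in the tray while the three containers still stand on the tile (x of block_mid in the frame of tray between -0.017 and 0.017 m and y of block_mid in the frame of tray between -0.017 and 0.017 m and z of block_mid in the frame of tray below 0.022 m and angle between block_mid's own z axis and vertical below 0.06 rad and linear speed of each of block, bottle, jar, can below 0.03 m/s and contact force between the fingers and block below 0.3 N and x of bottle_mid in the frame of tile between -0.145 and 0.145 m and y of bottle_mid in the frame of tile between -0.1 and 0.1 m and height (world z) of bottle_mid between 0.1175 and 0.127 m and angle between each of bottle_mid, jar_mid, can_mid's own z axis and vertical below 0.1 rad and contact force between the fingers and bottle below 0.3 N and x of jar_mid in the frame of tile between -0.145 and 0.145 m and y of jar_mid in the frame of tile between -0.1 and 0.1 m and height (world z) of jar_mid between 0.059 and 0.0685 m and contact force between the fingers and jar below 0.3 N and x of can_mid in the frame of tile between -0.145 and 0.145 m and y of can_mid in the frame of tile between -0.1 and 0.1 m and height (world z) of can_mid between 0.0865 and 0.096 m and contact force between the fingers and can below 0.3 N), for 0.2 s.
At the end, for the whole second after the job is handed in: The sanding block lies flat on the floor of the tray, inside its walls (centre within 17 mm of the tray's along each side); bottle, jar and can each stand upright within 15 mm of where they stood at the start; the wax bar is within 15 mm of its place; all released and at rest (x of block_mid in the frame of tray between -0.017 and 0.017 m and y of block_mid in the frame of tray between -0.017 and 0.017 m and z of block_mid in the frame of tray below 0.022 m and angle between each of block_mid, bottle_mid, jar_mid, can_mid's own z axis and vertical below 0.06 rad and linear speed of each of block, bottle, jar, can below 0.03 m/s and contact force between the fingers and block below 0.3 N and distance of each of bottle_mid, jar_mid, can_mid, wax_mid from where it was at the start of the episode below 0.015 m and contact force between the fingers and bottle below 0.3 N and contact force between the fingers and jar below 0.3 N and contact force between the fingers and can below 0.3 N); the robot touches nothing.
It fails at once if the bottle is tipped over (angle between bottle_mid's own z axis and vertical above 0.6 rad).
It fails at once if the jar is tipped over (angle between jar_mid's own z axis and vertical above 0.6 rad).
It fails at once if the can is tipped over (angle between can_mid's own z axis and vertical above 0.6 rad).
It fails at once if the wax bar is pushed from its place or lifted (distance of wax_mid from where it was at the start of the episode above 0.02 m).
It also fails if it takes over 125 s, if anything falls off the work surface, if the arm or the gripper's body presses on something with over 40 N, if the wrist force passes 120 N, or if a joint passes its speed limit or range.

### The arm

A 6-joint arm with a two-finger parallel gripper is mounted at the origin on the work surface; the furniture and walls round the work are solid. World frame = base frame: x ahead of the robot, y to its left, z up, the work surface at z = 0. Lengths are in m, angles in rad, forces in N, time in s.
With the tool pointing down it reaches from about 0.35 to 0.775 m from the base axis. Payload 7.3 kg.
Tool frame: the origin (TCP) lies midway between the tips of the shut fingers; the grasp point (between the pads) lies 19 mm behind it (robot.grip_depth is the z of the grasp point in the tool frame, in m); z points along the fingers, y is the line along which they close (so a half turn about z gives the same grasp; the last joint's range is limited). The gripper opens to 92 mm and grips with 3 to 60 N. Pads are 19 mm wide; open, the fingers measure 130 mm over their backs; the gripper's body (75 mm by 190 mm) begins 47 mm behind the grasp point.
Start: joints at [-1.286, 0.342, 1.524, -0, 1.275, -0.146], TCP at [0.219, -0.477, 0.227] pointing down, gripper open.
Joint ranges: [-2.53, 2.53], [-0.77, 2.02], [0.04, 2.7], [-1, 4.14], [0.28, 2.66], [-3.11, 3.11]. Speed limits (rad/s): [2.57, 2.57, 3.14, 3.14, 3.14, 3.14].

### API

Orientations are given as [roll, pitch, yaw] about the fixed x, y, z axes, in that order (R = Rz(yaw) Ry(pitch) Rx(roll)).
In Python, from cell import robot, viewer gives the robot as it stands.
- The arm moves only by the tool step_arm, never from a script. Its argument "increments" is a list of rows, each an object with "delta_pos": the shift along the tool's x, y, z in cm, a list of three; "dr": the turn, a rotation vector about the tool's x, y, z in degrees, a list of three; "fingers": the closure, from -1 (fully open) to 1 (shut), so that 0 is half open. In form: [{"delta_pos": [tx, ty, tz], "dr": [wx, wy, wz], "fingers": fingers}, ...]. A call has exactly 5 rows; each row is the pose to reach, as a shift and turn from the pose commanded when the call began, along the tool's axes at that moment; what a row does not reach only later rows make up. A row lasts 1/8 s, in which the tool goes at most 62.5 mm and 10.7 degrees, less where a joint would pass 70% of its speed; a pose out of reach is approached as far as the arm can. A call with a gripper value outside its range is refused whole. The fingers move at their own pace and stop on an object; "newtons" is the grip in N (left out, the last holds). Time passes only in rows, so rows that repeat a pose let the fingers close, or fill a call up. It gives the time, the measured TCP pose, the force, the opening and the grip force at its end, in the units of the state.
- robot.observe(): the state, without advancing time (a new reading comes with each control period).
- viewer.read_camera(name): name is "scene" or "top"; returns the picture (480x640x3 uint8, red, green, blue); there is no depth.
- viewer.camera_params(name): a dict with "K" (3x3 intrinsics, pixels), "T" (4x4, takes a point from camera to world coordinates). Camera axes: x right, y down, z forward; pixel columns grow to the right and rows downward; lengths in m; the calibration is good to about 2 mm. A picture is of the moment at which its call begins. camera_params takes no time and is no camera call.
- robot.hand_in(): hands the job in; it is judged then, once.
The state is a dict: "time": time; "qpos": joint angles; "qvel": joint speeds; "joint_efforts": joint torques, N m; "tool_pos": TCP position; "tool_rot": TCP orientation; "contact_force": force on the tool from outside, world axes, zero at the start; "torque": the same for the moment, N m; "opening": finger opening in m; "grip_force": force on a finger pad.
Only numpy, scipy, OpenCV 4.12 (cv2) and the standard library are available. Lean on these libraries where they do the work, as an engineer would, in place of code of your own. Each camera call takes 0.05 s, during which the arm holds its last target. There are 200 camera calls.

## Working session

There is one attempt and no reset: what is moved stays moved. The work goes in short steps, Python scripts to look and compute and a tool call to move; the robot and the scene stay as the last step left them, time stands still between calls to the robot, and variables do not carry over. Pictures are saved under pics/ and viewed, at most 14 in all, crops included, and the job is handed in when it is done.

Besides the shell and the picture viewer there is one more tool, called by a JSON object that holds its "name" and its "arguments". step_arm: Moves the arm, as the interface text tells. Its arguments: {"type":"object","properties":{"increments":{"type":"array"},"newtons":{"type":"number"}},"required":["increments"]}

```bash
mkdir -p pics
python3 - <<'E'
from cell import robot, viewer
import cv2,numpy as np
np.set_printoptions(precision=4,suppress=True)
for n in("scene","top"):
    im=viewer.read_camera(n); cv2.imwrite(f"pics/{n}0.png",im[:,:,::-1])
    p=viewer.camera_params(n); print(n,np.array(p["K"]),np.array(p["T"]))
print(robot.observe(), robot.grip_depth)
E
```

```text
scene [[475.7916   0.     317.064 ]
 [  0.     475.7916 237.7517]
 [  0.       0.       1.    ]] [[-0.8351 -0.2948  0.4644  0.0527]
 [-0.5497  0.478  -0.6851  0.6706]
 [-0.02   -0.8274 -0.5612  0.7451]
 [ 0.      0.      0.      1.    ]]
top [[532.1952   0.     327.0555]
 [  0.     532.1952 233.4452]
 [  0.       0.       1.    ]] [[-0.0031 -0.9976  0.0691  0.4992]
 [-1.      0.0027 -0.0056 -0.0949]
 [ 0.0054 -0.0691 -0.9976  1.3456]
 [ 0.      0.      0.      1.    ]]
{'time': 0.1, 'qpos': array([-1.286 ,  0.3426,  1.5249,  0.    ,  1.2754, -0.146 ]), 'qvel': array([-0.0007, -0.0001, -0.0022, -0.0008, -0.0012,  0.0001]), 'joint_efforts': array([  0.002 , -43.2004, -24.4695,   0.072 ,   0.0527,  -0.    ]), 'tool_pos': array([ 0.2191, -0.4767,  0.2261]), 'tool_rot': array([-3.1403, -0.0002,  0.4308]), 'contact_force': array([ 0.3511, -1.1765, -0.1065]), 'torque': array([ 0.0218, -0.0164, -0.0278]), 'grip_force': 0.0, 'opening': 0.09217995427607345} -0.0188
```

View pics/scene0.png

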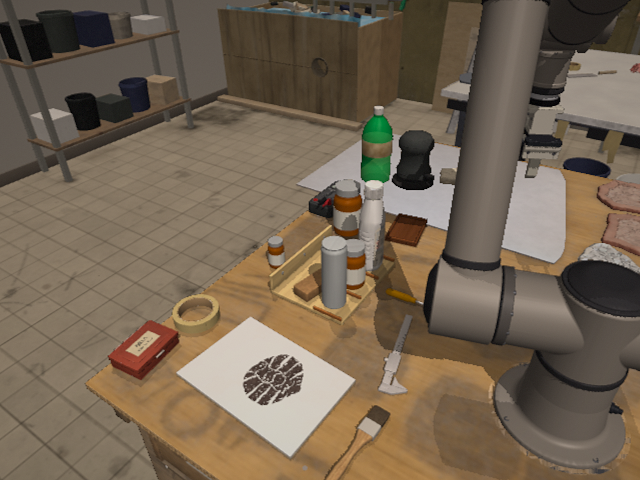

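View pics/top0.png

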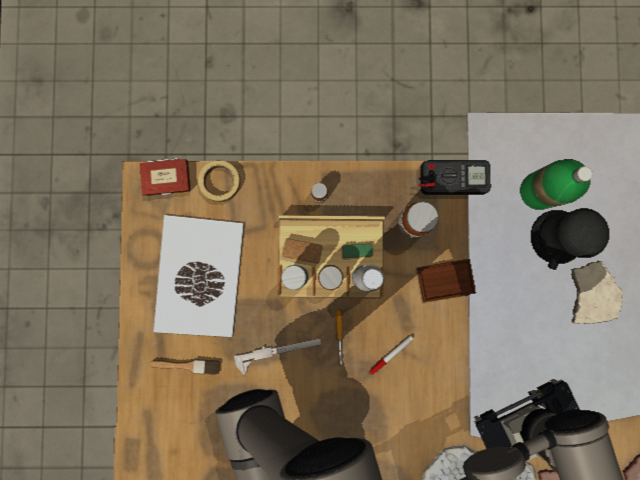

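The scene shows the jars in three sizes: small at top (319,190), behind the caddy; middle at (330,278), in the caddy's centre bay; large at (420,217), to the right of the caddy. The middle one fits because it stands in a bay with a diameter between the other two. The can is at (294,277), the bottle (369,279), block (302,248), wax (358,250), tile (199,276) and tray (446,281). Next is an enlarged crop to confirm, with ray helpers.

```bash
cat > h.py <<'E'
from cell import robot, viewer
import cv2,numpy as np
np.set_printoptions(precision=4,suppress=True)
P={n:viewer.camera_params(n) for n in("scene","top")}
def ray(n,px,z):
    K=np.array(P[n]["K"]);T=np.array(P[n]["T"])
    d=T[:3,:3]@np.linalg.solve(K,[px[0],px[1],1.]);o=T[:3,3]
    return o+d*(z-o[2])/d[2]
def proj(n,X):
    K=np.array(P[n]["K"]);T=np.array(P[n]["T"])
    c=K@(T[:3,:3].T@(np.array(X)-T[:3,3]));return c[:2]/c[2]
E
python3 - <<'E'
from h import *
im=cv2.imread("pics/top0.png")
cv2.imwrite("pics/crop0.png",cv2.resize(im[180:310,265:485],None,fx=3.6,fy=3.6,interpolation=cv2.INTER_CUBIC))
hsv=cv2.cvtColor(im,cv2.COLOR_BGR2HSV)
m=((hsv[:,:,2]>150)&(hsv[:,:,1]<40)).astype(np.uint8); m[:,:145]=0;m[:,255:]=0;m[:205]=0;m[345:]=0
c=max(cv2.findContours(m,0,2)[0],key=cv2.contourArea)
b=cv2.boxPoints(cv2.minAreaRect(c)); print("tile",b); print(np.array([ray("top",p,.0085) for p in b]))
w=[ray("top",p,.0085) for p in b]; print(np.mean(w,0),[np.linalg.norm(w[i]-w[i-1]) for i in range(4)])
r=im[240:320,395:485].astype(int); print(hsv[280,446],hsv[248,302],hsv[250,358],hsv[278,330])
E
```

```text
tile [[152.1737 331.5242]
 [163.6941 214.6741]
 [242.8403 222.4772]
 [231.3199 339.3273]]
[[0.3489 0.3324 0.0085]
 [0.6403 0.3091 0.0085]
 [0.62   0.1097 0.0085]
 [0.329  0.136  0.0085]]
[0.4845 0.2218 0.0085] [np.float64(0.1974671073230722), np.float64(0.292343831434277), np.float64(0.2004955294154054), np.float64(0.29223455663445724)]
[ 10 188  80] [ 15 144 147] [64 98 83] [ 20  14 166]
```

View pics/crop0.png

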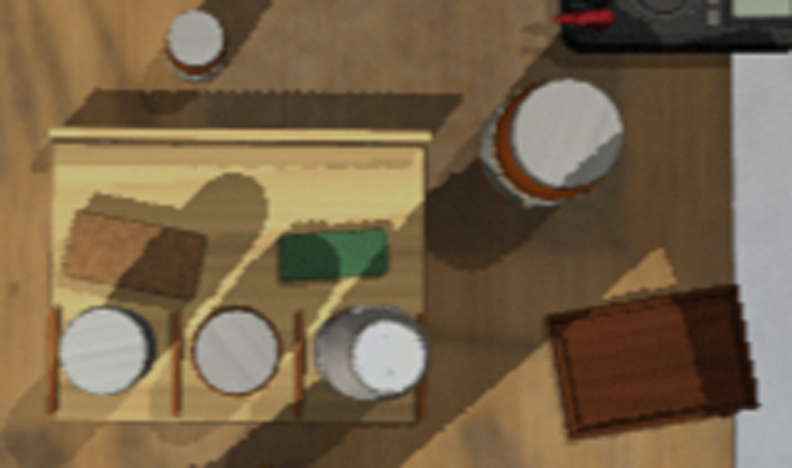

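The crop confirms the middle jar (lid at crop (236,352)) in the centre bay, can top at (106,351), bottle cap at (389,357), block at (135,252), wax at (333,255), tray around (653,362). Next I measure them.

Run:
```python
from h import *
im=cv2.imread("pics/top0.png"); S=4
hsv=cv2.cvtColor(im,cv2.COLOR_BGR2HSV)
def big(x0,y0,x1,y1): return cv2.resize(hsv[y0:y1,x0:x1],None,fx=S,fy=S,interpolation=cv2.INTER_LINEAR)
def full(p,x0,y0): return np.array([(p[0]+.5)/S-.5+x0,(p[1]+.5)/S-.5+y0])
def blob(x0,y0,x1,y1,f):
    h=big(x0,y0,x1,y1).astype(int); m=f(h[...,0],h[...,1],h[...,2]).astype(np.uint8)
    m=cv2.morphologyEx(m,cv2.MORPH_OPEN,np.ones((5,5)))
    return max(cv2.findContours(m,0,2)[0],key=cv2.contourArea)
for n,(bx,f,z,d) in dict(
  can=((278,258,311,295),lambda h,s,v:(s<45)&(v>120),.177,.056),
  jar=((315,258,347,298),lambda h,s,v:(s<50)&(v>110),.122,.053),
  cap=((355,262,388,298),lambda h,s,v:(s<40)&(v>185),.239,.043)).items():
    c=blob(*bx,f); (cx,cy),r=cv2.minEnclosingCircle(c); q=full((cx,cy),*bx[:2]); e=ray("top",q+[r/S,0],z); w=ray("top",q,z)
    ee=cv2.fitEllipse(c); q2=full(ee[0],*bx[:2]); print(n,q,"w",w,"diam",2*np.linalg.norm(e-w),d,"ell",ray("top",q2,z)[:2],np.array(ee[1])/S)
for n,(bx,f,z) in dict(
  block=((278,228,328,268),lambda h,s,v:(h<17)&(s>90)&(v>50),.038),
  wax=((335,235,380,262),lambda h,s,v:(h>40)&(h<90),.026),
  tray=((405,255,485,310),lambda h,s,v:(h<13)&(s>150)&(v<120),.014)).items():
    c=blob(*bx,f); b=cv2.boxPoints(cv2.minAreaRect(c)); q=np.array([full(p,*bx[:2]) for p in b]); w=np.array([ray("top",p,z) for p in q])
    print(n,"c",w.mean(0),"sides",np.linalg.norm(w[1]-w[0]),np.linalg.norm(w[2]-w[1]),"\n",q.round(1).tolist(),"ang01",np.degrees(np.arctan2(*(w[1]-w[0])[1::-1])))
g=lambda x,y:(265+x/3.6-.36,180+y/3.6-.36)
for n,p,z in(("fl",(51,421),.012),("fr",(426,421),.012),("fenceL",(50,129),.055),("fenceR",(432,131),.055),("bigjar",(567,134),.2),("jarsm",(196,39),.06)): print(n,ray("top",g(*p),z))
```

```text
can [293.1848 277.1381] w [ 0.4845 -0.0271  0.177 ] diam 0.05316053774761827 0.056 ell [ 0.4844 -0.0271] [23.4502 23.8441]
jar [330.318  277.2361] w [ 0.4833 -0.109   0.122 ] diam 0.05244017350837426 0.053 ell [ 0.4833 -0.109 ] [22.1972 22.3254]
cap [372.3025 278.6753] w [ 0.4815 -0.1947  0.239 ] diam 0.038275836015652404 0.043 ell [ 0.4816 -0.195 ] [17.5204 17.8658]
block c [ 0.5479 -0.0407  0.038 ] sides 0.04685218577519671 0.09193488374032309 
 [[281.8999938964844, 256.20001220703125], [285.6000061035156, 237.5], [322.20001220703125, 244.8000030517578], [318.5, 263.5]] ang01 -11.166734718427085
wax c [ 0.5485 -0.177   0.026 ] sides 0.07343620704061417 0.03145020677899215 
 [[342.0, 245.0], [371.5, 243.0], [372.3999938964844, 255.60000610351562], [342.8999938964844, 257.6000061035156]] ang01 -86.28366447786382
tray c [ 0.4738 -0.3984  0.014 ] sides 0.1328408189790762 0.08772359183815152 
 [[416.70001220703125, 267.1000061035156], [468.8999938964844, 258.29998779296875], [474.79998779296875, 293.20001220703125], [422.6000061035156, 302.0]] ang01 -80.68235636708658
fl [0.4342 0.0182 0.012 ]
fr [ 0.4333 -0.2413  0.012 ]
fenceL [0.6327 0.0158 0.055 ]
fenceR [ 0.6307 -0.2427  0.055 ]
bigjar [ 0.6139 -0.3073  0.2   ]
jarsm [ 0.6931 -0.0831  0.06  ]
```

{"name": "step_arm", "arguments": {"increments": [{"delta_pos": [0,0,-5],"dr": [0,0,5],"fingers": -1},{"delta_pos": [3,-1.2,-7.4],"dr": [0,0,10],"fingers": -1},{"delta_pos": [8,-3.3,-7.4],"dr": [0,0,15],"fingers": -1},{"delta_pos": [13,-5.3,-7.4],"dr": [0,0,20],"fingers": -1},{"delta_pos": [18,-7.4,-7.4],"dr": [0,0,24.7],"fingers": -1}], "newtons": 40}}

```text
time: 0.72
tool_pos: [0.3527, -0.3333, 0.3005]
tool_rot: [-3.141, 0.0, -0.004]
contact_force: [-0.2, 0.8, -0.3]
opening: 0.0916
grip_force: 0.0
```

{"name": "step_arm", "arguments": {"increments": [{"delta_pos": [4,-4.3,0],"dr": [0,0,0],"fingers": -1},{"delta_pos": [8,-8.6,0],"dr": [0,0,0],"fingers": -1},{"delta_pos": [11.5,-12.3,0],"dr": [0,0,0],"fingers": -1},{"delta_pos": [12.9,-13.8,0],"dr": [0,0,0],"fingers": -1},{"delta_pos": [12.9,-13.8,0],"dr": [0,0,0],"fingers": -1}]}}

```text
time: 1.35
tool_pos: [0.4815, -0.1954, 0.3002]
tool_rot: [-3.141, 0.001, 0.002]
contact_force: [0.4, -0.1, 0.2]
opening: 0.0917
grip_force: 0.0
```

Run:
```python
from h import *
s=robot.observe();print(s["tool_pos"],s["tool_rot"],s["time"])
im=viewer.read_camera("scene"); cv2.imwrite("pics/s1.png",cv2.resize(im[130:350,230:430,::-1],None,fx=2.7,fy=2.7,interpolation=cv2.INTER_CUBIC))
print(proj("scene",[.4815,-.195,.239]),proj("scene",[.4845,-.0265,.177]),proj("scene",[.4833,-.109,.122]), proj("scene",s["tool_pos"]))
```

```text
[ 0.4815 -0.1954  0.3002] [-3.1411  0.0009  0.0025] 1.35
[373.5858 184.0841] [333.2698 242.3196] [352.8047 244.7755] [374.9807 159.1331]
```

View pics/s1.png

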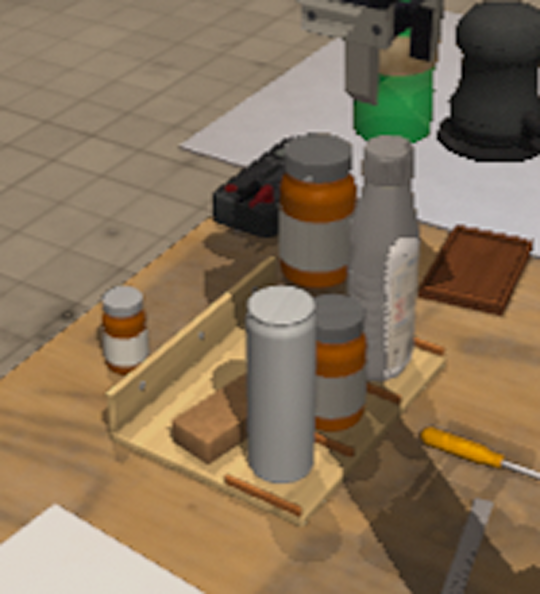

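The scene crop shows the cap at (374,184) and can top at (334,243), both matching the predictions within 1 px. Next I descend and grip.

{"name": "step_arm", "arguments": {"increments": [{"delta_pos": [0,0,4],"dr": [0,0,0],"fingers": -1},{"delta_pos": [0,0,7.5],"dr": [0,0,0],"fingers": -1},{"delta_pos": [0,0,8.8],"dr": [0,0,0],"fingers": -1},{"delta_pos": [0,0,8.8],"dr": [0,0,0],"fingers": -1},{"delta_pos": [0,0,8.8],"dr": [0,0,0],"fingers": 1}]}}

```text
time: 2.02
tool_pos: [0.4815, -0.1974, 0.2142]
tool_rot: [3.14, -0.002, -0.001]
contact_force: [-0.4, -0.7, 0.5]
opening: 0.0857
grip_force: 0.0
```

{"name": "step_arm", "arguments": {"increments": [{"delta_pos": [0,0,0],"dr": [0,0,0],"fingers": 1},{"delta_pos": [0,0,0],"dr": [0,0,0],"fingers": 1},{"delta_pos": [0,0,0],"dr": [0,0,0],"fingers": 1},{"delta_pos": [0,0,0],"dr": [0,0,0],"fingers": 1},{"delta_pos": [0,0,0],"dr": [0,0,0],"fingers": 1}]}}

```text
time: 2.65
tool_pos: [0.481, -0.1965, 0.2127]
tool_rot: [-3.141, -0.0, -0.0]
contact_force: [-0.3, 1.5, 1.1]
opening: 0.0426
grip_force: 40.0
```

{"name": "step_arm", "arguments": {"increments": [{"delta_pos": [0,0,-3],"dr": [0,0,0],"fingers": 1},{"delta_pos": [0,0,-8],"dr": [0,0,0],"fingers": 1},{"delta_pos": [0,0,-13],"dr": [0,0,0],"fingers": 1},{"delta_pos": [0,0,-18],"dr": [0,0,0],"fingers": 1},{"delta_pos": [0,0,-20],"dr": [0,0,0],"fingers": 1}]}}

```text
time: 3.28
tool_pos: [0.4813, -0.1968, 0.4155]
tool_rot: [3.139, -0.003, -0.0]
contact_force: [-0.1, 0.2, -2.6]
opening: 0.0429
grip_force: 40.0
```

{"name": "step_arm", "arguments": {"increments": [{"delta_pos": [0.5,-2,0],"dr": [0,0,0],"fingers": 1},{"delta_pos": [1.5,-6,0],"dr": [0,0,0],"fingers": 1},{"delta_pos": [2.5,-10,0],"dr": [0,0,0],"fingers": 1},{"delta_pos": [4,-15,0],"dr": [0,0,0],"fingers": 1},{"delta_pos": [5,-20,0],"dr": [0,0,0],"fingers": 1}]}}

```text
time: 3.9
tool_pos: [0.5312, 0.0048, 0.4119]
tool_rot: [-3.142, 0.002, -0.001]
contact_force: [0.7, 0.3, -3.7]
opening: 0.043
grip_force: 40.0
```

{"name": "step_arm", "arguments": {"increments": [{"delta_pos": [1.3,-5,0],"dr": [0,0,0],"fingers": 1},{"delta_pos": [2.6,-10,0],"dr": [0,0,0],"fingers": 1},{"delta_pos": [3.9,-15,0],"dr": [0,0,0],"fingers": 1},{"delta_pos": [5,-20,0],"dr": [0,0,0],"fingers": 1},{"delta_pos": [6,-23.6,0],"dr": [0,0,0],"fingers": 1}]}}

```text
time: 4.53
tool_pos: [0.591, 0.2416, 0.4115]
tool_rot: [3.141, 0.002, 0.001]
contact_force: [0.7, -0.6, -2.2]
opening: 0.043
grip_force: 40.0
```

{"name": "step_arm", "arguments": {"increments": [{"delta_pos": [0,0,0],"dr": [0,0,0],"fingers": 1},{"delta_pos": [0,0,5],"dr": [0,0,0],"fingers": 1},{"delta_pos": [0,0,10],"dr": [0,0,0],"fingers": 1},{"delta_pos": [0,0,15],"dr": [0,0,0],"fingers": 1},{"delta_pos": [0,0,18],"dr": [0,0,0],"fingers": 1}]}}

```text
time: 5.15
tool_pos: [0.5896, 0.2377, 0.2294]
tool_rot: [3.14, 0.005, -0.001]
contact_force: [1.0, -0.0, -2.8]
opening: 0.0429
grip_force: 40.0
```

{"name": "step_arm", "arguments": {"increments": [{"delta_pos": [0,0,1],"dr": [0,0,0],"fingers": 1},{"delta_pos": [0,0,1.7],"dr": [0,0,0],"fingers": 1},{"delta_pos": [0,0,2.1],"dr": [0,0,0],"fingers": 1},{"delta_pos": [0,0,2.3],"dr": [0,0,0],"fingers": 1},{"delta_pos": [0,0,2.3],"dr": [0,0,0],"fingers": 1}]}}

```text
time: 5.78
tool_pos: [0.5912, 0.2394, 0.2102]
tool_rot: [-3.142, -0.001, -0.0]
contact_force: [-0.3, 0.3, -3.2]
opening: 0.0427
grip_force: 40.0
```

{"name": "step_arm", "arguments": {"increments": [{"delta_pos": [0,0,0.1],"dr": [0,0,0],"fingers": 1},{"delta_pos": [0,0,0.1],"dr": [0,0,0],"fingers": 1},{"delta_pos": [0,0,0.1],"dr": [0,0,0],"fingers": 1},{"delta_pos": [0,0,0.1],"dr": [0,0,0],"fingers": 1},{"delta_pos": [0,0,0.1],"dr": [0,0,0],"fingers": 1}]}}

```text
time: 6.4
tool_pos: [0.5914, 0.2394, 0.2092]
tool_rot: [-3.141, -0.001, -0.0]
contact_force: [1.5, -0.7, 2.5]
opening: 0.0426
grip_force: 40.0
```

{"name": "step_arm", "arguments": {"increments": [{"delta_pos": [0,0,0],"dr": [0,0,0],"fingers": 0.3},{"delta_pos": [0,0,0],"dr": [0,0,0],"fingers": -0.3},{"delta_pos": [0,0,0],"dr": [0,0,0],"fingers": -1},{"delta_pos": [0,0,0],"dr": [0,0,0],"fingers": -1},{"delta_pos": [0,0,0],"dr": [0,0,0],"fingers": -1}]}}

```text
time: 7.02
tool_pos: [0.591, 0.2392, 0.2085]
tool_rot: [3.141, 0.0, -0.0]
contact_force: [0.4, -0.7, -0.1]
opening: 0.0784
grip_force: 0.0
```

{"name": "step_arm", "arguments": {"increments": [{"delta_pos": [0,0,-2],"dr": [0,0,0],"fingers": -1},{"delta_pos": [0,0,-5],"dr": [0,0,0],"fingers": -1},{"delta_pos": [-1.5,4,-7],"dr": [0,0,0],"fingers": -1},{"delta_pos": [-3.5,9,-7],"dr": [0,0,0],"fingers": -1},{"delta_pos": [-5.5,14,-7],"dr": [0,0,0],"fingers": -1}]}}

```text
time: 7.65
tool_pos: [0.5354, 0.0981, 0.2789]
tool_rot: [3.141, -0.001, 0.0]
contact_force: [1.1, -0.1, 0.4]
opening: 0.0917
grip_force: 0.0
```

{"name": "step_arm", "arguments": {"increments": [{"delta_pos": [-2,5,0],"dr": [0,0,0],"fingers": -1},{"delta_pos": [-4,10,0],"dr": [0,0,0],"fingers": -1},{"delta_pos": [-5.1,12.5,0],"dr": [0,0,0],"fingers": -1},{"delta_pos": [-5.1,12.5,0],"dr": [0,0,0],"fingers": -1},{"delta_pos": [-5.1,12.5,5],"dr": [0,0,0],"fingers": -1}]}}

```text
time: 8.28
tool_pos: [0.4879, -0.0257, 0.2313]
tool_rot: [3.14, -0.009, -0.001]
contact_force: [0.7, -0.0, -0.8]
opening: 0.0916
grip_force: 0.0
```

{"name": "step_arm", "arguments": {"increments": [{"delta_pos": [0,0,3],"dr": [0,0,0],"fingers": -1},{"delta_pos": [0,0,6.5],"dr": [0,0,0],"fingers": -1},{"delta_pos": [0,0,8.4],"dr": [0,0,0],"fingers": -1},{"delta_pos": [0,0,8.4],"dr": [0,0,0],"fingers": -1},{"delta_pos": [0,0,8.4],"dr": [0,0,0],"fingers": 1}]}}

```text
time: 8.9
tool_pos: [0.4858, -0.0252, 0.1455]
tool_rot: [3.141, -0.001, 0.0]
contact_force: [-0.1, -0.5, 0.7]
opening: 0.0856
grip_force: 0.0
```

{"name": "step_arm", "arguments": {"increments": [{"delta_pos": [0,0,0],"dr": [0,0,0],"fingers": 1},{"delta_pos": [0,0,0],"dr": [0,0,0],"fingers": 1},{"delta_pos": [0,0,0],"dr": [0,0,0],"fingers": 1},{"delta_pos": [0,0,0],"dr": [0,0,0],"fingers": 1},{"delta_pos": [0,0,0],"dr": [0,0,0],"fingers": 1}], "newtons": 30}}

```text
time: 9.52
tool_pos: [0.4853, -0.0258, 0.145]
tool_rot: [3.141, -0.001, -0.0]
contact_force: [0.5, 0.2, 3.0]
opening: 0.0547
grip_force: 30.0
```

{"name": "step_arm", "arguments": {"increments": [{"delta_pos": [0,0,-2],"dr": [0,0,0],"fingers": 1},{"delta_pos": [0,0,-5],"dr": [0,0,0],"fingers": 1},{"delta_pos": [0,-3,-6],"dr": [0,0,0],"fingers": 1},{"delta_pos": [0,-7,-6],"dr": [0,0,0],"fingers": 1},{"delta_pos": [0,-11,-6],"dr": [0,0,0],"fingers": 1}]}}

```text
time: 10.15
tool_pos: [0.4846, 0.0854, 0.2044]
tool_rot: [-3.142, 0.001, -0.001]
contact_force: [0.2, 0.6, -1.6]
opening: 0.0553
grip_force: 30.0
```

{"name": "step_arm", "arguments": {"increments": [{"delta_pos": [0,-4,0],"dr": [0,0,0],"fingers": 1},{"delta_pos": [0,-8,0],"dr": [0,0,0],"fingers": 1},{"delta_pos": [0,-10.6,0],"dr": [0,0,0],"fingers": 1},{"delta_pos": [0,-10.6,2],"dr": [0,0,0],"fingers": 1},{"delta_pos": [0,-10.6,4],"dr": [0,0,0],"fingers": 1}]}}

```text
time: 10.78
tool_pos: [0.4846, 0.1908, 0.1637]
tool_rot: [3.141, 0.001, 0.001]
contact_force: [0.1, 0.6, -2.3]
opening: 0.0552
grip_force: 30.0
```

{"name": "step_arm", "arguments": {"increments": [{"delta_pos": [0,0,1],"dr": [0,0,0],"fingers": 1},{"delta_pos": [0,0,2],"dr": [0,0,0],"fingers": 1},{"delta_pos": [0,0,2.3],"dr": [0,0,0],"fingers": 1},{"delta_pos": [0,0,2.4],"dr": [0,0,0],"fingers": 1},{"delta_pos": [0,0,2.4],"dr": [0,0,0],"fingers": 1}]}}

```text
time: 11.4
tool_pos: [0.4857, 0.1902, 0.1416]
tool_rot: [-3.142, -0.002, -0.0]
contact_force: [0.4, -1.7, 3.5]
opening: 0.0549
grip_force: 30.0
```

Contact is felt, so I release and go to the jar (.4833, -.109).

{"name": "step_arm", "arguments": {"increments": [{"delta_pos": [0,0,0],"dr": [0,0,0],"fingers": 0},{"delta_pos": [0,0,0],"dr": [0,0,0],"fingers": -1},{"delta_pos": [0,0,0],"dr": [0,0,0],"fingers": -1},{"delta_pos": [0,0,0],"dr": [0,0,0],"fingers": -1},{"delta_pos": [0,0,-2],"dr": [0,0,0],"fingers": -1}]}}

```text
time: 12.02
tool_pos: [0.484, 0.1901, 0.1594]
tool_rot: [3.141, 0.004, -0.0]
contact_force: [0.7, 0.3, -0.1]
opening: 0.0893
grip_force: 0.0
```

{"name": "step_arm", "arguments": {"increments": [{"delta_pos": [0,0,-3],"dr": [0,0,0],"fingers": -1},{"delta_pos": [0,3,-4.5],"dr": [0,0,0],"fingers": -1},{"delta_pos": [0,9,-4.5],"dr": [0,0,0],"fingers": -1},{"delta_pos": [0,15,-4.5],"dr": [0,0,0],"fingers": -1},{"delta_pos": [0,21,-4.5],"dr": [0,0,0],"fingers": -1}]}}

```text
time: 12.65
tool_pos: [0.4848, -0.0212, 0.2058]
tool_rot: [-3.142, -0.0, 0.0]
contact_force: [0.7, -1.0, -0.4]
opening: 0.0921
grip_force: 0.0
```

{"name": "step_arm", "arguments": {"increments": [{"delta_pos": [-0.1,5,0],"dr": [0,0,0],"fingers": -1},{"delta_pos": [-0.1,8.9,0],"dr": [0,0,0],"fingers": -1},{"delta_pos": [-0.1,8.9,0],"dr": [0,0,0],"fingers": -1},{"delta_pos": [-0.1,8.9,3],"dr": [0,0,0],"fingers": -1},{"delta_pos": [-0.1,8.9,6],"dr": [0,0,0],"fingers": -1}]}}

```text
time: 13.28
tool_pos: [0.4841, -0.1077, 0.1452]
tool_rot: [-3.141, -0.001, 0.0]
contact_force: [0.1, 0.3, 0.6]
opening: 0.092
grip_force: 0.0
```

{"name": "step_arm", "arguments": {"increments": [{"delta_pos": [0,0,2.5],"dr": [0,0,0],"fingers": -1},{"delta_pos": [0,0,4.5],"dr": [0,0,0],"fingers": -1},{"delta_pos": [0,0,4.5],"dr": [0,0,0],"fingers": -1},{"delta_pos": [0,0,4.5],"dr": [0,0,0],"fingers": 1},{"delta_pos": [0,0,4.5],"dr": [0,0,0],"fingers": 1}], "newtons": 40}}

```text
time: 13.9
tool_pos: [0.4846, -0.1087, 0.1017]
tool_rot: [3.141, -0.002, 0.0]
contact_force: [0.3, 0.5, 0.6]
opening: 0.0766
grip_force: 0.0
```

{"name": "step_arm", "arguments": {"increments": [{"delta_pos": [0,0,0],"dr": [0,0,0],"fingers": 1},{"delta_pos": [0,0,0],"dr": [0,0,0],"fingers": 1},{"delta_pos": [0,0,0],"dr": [0,0,0],"fingers": 1},{"delta_pos": [0,0,0],"dr": [0,0,0],"fingers": 1},{"delta_pos": [0,0,-1],"dr": [0,0,0],"fingers": 1}]}}

```text
time: 14.52
tool_pos: [0.4832, -0.1084, 0.1102]
tool_rot: [-3.141, 0.002, -0.0]
contact_force: [-0.4, 0.6, -1.1]
opening: 0.0525
grip_force: 40.0
```

{"name": "step_arm", "arguments": {"increments": [{"delta_pos": [0,0,-3],"dr": [0,0,0],"fingers": 1},{"delta_pos": [-1.5,-1,-6],"dr": [0,0,0],"fingers": 1},{"delta_pos": [-4,-4,-6],"dr": [0,0,0],"fingers": 1},{"delta_pos": [-6.5,-8,-6],"dr": [0,0,0],"fingers": 1},{"delta_pos": [-8.5,-12.5,-6],"dr": [0,0,0],"fingers": 1}]}}

```text
time: 15.15
tool_pos: [0.398, 0.0172, 0.1711]
tool_rot: [3.142, -0.0, -0.002]
contact_force: [0.6, 1.3, -1.6]
opening: 0.0526
grip_force: 40.0
```

{"name": "step_arm", "arguments": {"increments": [{"delta_pos": [-1,-5,0],"dr": [0,0,0],"fingers": 1},{"delta_pos": [-1.9,-10,0],"dr": [0,0,0],"fingers": 1},{"delta_pos": [-1.9,-15,0],"dr": [0,0,0],"fingers": 1},{"delta_pos": [-1.9,-20,0],"dr": [0,0,0],"fingers": 1},{"delta_pos": [-1.9,-23.4,0],"dr": [0,0,0],"fingers": 1}]}}

```text
time: 15.78
tool_pos: [0.3797, 0.2524, 0.1711]
tool_rot: [-3.141, -0.0, 0.001]
contact_force: [1.6, -0.5, -1.5]
opening: 0.0524
grip_force: 40.0
```

{"name": "step_arm", "arguments": {"increments": [{"delta_pos": [0,0,2],"dr": [0,0,0],"fingers": 1},{"delta_pos": [0,0,5],"dr": [0,0,0],"fingers": 1},{"delta_pos": [0,0,6.7],"dr": [0,0,0],"fingers": 1},{"delta_pos": [0,0,7.1],"dr": [0,0,0],"fingers": 1},{"delta_pos": [0,0,7.3],"dr": [0,0,0],"fingers": 1}]}}

```text
time: 16.4
tool_pos: [0.3804, 0.2505, 0.0981]
tool_rot: [-3.141, -0.001, -0.0]
contact_force: [0.6, 0.5, -1.9]
opening: 0.0524
grip_force: 40.0
```

{"name": "step_arm", "arguments": {"increments": [{"delta_pos": [0,0,0.1],"dr": [0,0,0],"fingers": 1},{"delta_pos": [0,0,0.1],"dr": [0,0,0],"fingers": 1},{"delta_pos": [0,0,0.1],"dr": [0,0,0],"fingers": 1},{"delta_pos": [0,0,0.1],"dr": [0,0,0],"fingers": 1},{"delta_pos": [0,0,0.1],"dr": [0,0,0],"fingers": 1}]}}

```text
time: 17.02
tool_pos: [0.3807, 0.2506, 0.0974]
tool_rot: [-3.141, -0.002, -0.0]
contact_force: [-0.5, -0.0, 6.3]
opening: 0.0521
grip_force: 40.0
```

{"name": "step_arm", "arguments": {"increments": [{"delta_pos": [0,0,0],"dr": [0,0,0],"fingers": 0},{"delta_pos": [0,0,0],"dr": [0,0,0],"fingers": -1},{"delta_pos": [0,0,0],"dr": [0,0,0],"fingers": -1},{"delta_pos": [0,0,0],"dr": [0,0,0],"fingers": -1},{"delta_pos": [0,0,-3],"dr": [0,0,0],"fingers": -1}]}}

```text
time: 17.65
tool_pos: [0.3787, 0.2497, 0.1253]
tool_rot: [3.139, 0.005, -0.0]
contact_force: [-0.2, -0.1, -0.2]
opening: 0.0875
grip_force: 0.0
```

{"name": "step_arm", "arguments": {"increments": [{"delta_pos": [0,0,-5],"dr": [0,0,0],"fingers": -1},{"delta_pos": [0,2,-10],"dr": [0,0,0],"fingers": -1},{"delta_pos": [0,7,-10],"dr": [0,0,0],"fingers": -1},{"delta_pos": [2,12,-10],"dr": [0,0,0],"fingers": -1},{"delta_pos": [5,17,-10],"dr": [0,0,0],"fingers": -1}]}}

```text
time: 18.27
tool_pos: [0.43, 0.0791, 0.2271]
tool_rot: [-3.141, -0.001, 0.001]
contact_force: [0.7, 0.8, 0.0]
opening: 0.0919
grip_force: 0.0
```

Run:
```python
from h import *
s=robot.observe();print(s["tool_pos"],s["tool_rot"],s["time"])
cv2.imwrite("pics/t2.png",cv2.resize(viewer.read_camera("scene")[150:450,130:450,::-1],None,fx=2,fy=2))
cv2.imwrite("pics/top2.png",viewer.read_camera("top")[:,:,::-1])
```

```text
[0.43   0.0791 0.2271] [-3.1414 -0.0008  0.0007] 18.275
```

View pics/t2.png

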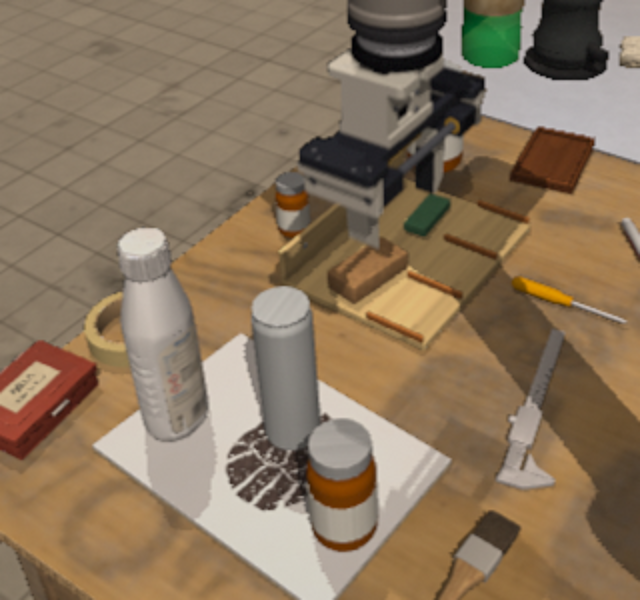

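The scene shows all three containers upright on the tile: bottle near full-image (208,325), can (275,335), jar (300,393). The block still lies in its place. Now the block.

{"name": "step_arm", "arguments": {"increments": [{"delta_pos": [2,3,0],"dr": [0,0,-10],"fingers": -1},{"delta_pos": [5,6,0],"dr": [0,0,-20],"fingers": -1},{"delta_pos": [8,9,0],"dr": [0,0,-30],"fingers": -1},{"delta_pos": [10,11,0],"dr": [0,0,-40],"fingers": -1},{"delta_pos": [11.8,12,0],"dr": [0,0,-50],"fingers": -1}]}}

```text
time: 19.0
tool_pos: [0.5484, -0.04, 0.2262]
tool_rot: [-3.141, 0.0, 0.877]
contact_force: [0.0, -0.1, 0.7]
opening: 0.0923
grip_force: 0.0
```

{"name": "step_arm", "arguments": {"increments": [{"delta_pos": [0,0,3],"dr": [0,0,-10],"fingers": -1},{"delta_pos": [0,0,6],"dr": [0,0,-20],"fingers": -1},{"delta_pos": [0,0,10],"dr": [0,0,-29],"fingers": -1},{"delta_pos": [0,0,12],"dr": [0,0,-29],"fingers": -1},{"delta_pos": [0,0,12],"dr": [0,0,-29],"fingers": -1}]}}

```text
time: 19.62
tool_pos: [0.5467, -0.0387, 0.1051]
tool_rot: [-3.137, -0.0, 1.379]
contact_force: [-0.3, -0.4, -0.2]
opening: 0.0918
grip_force: 0.0
```

Run:
```python
from h import *
s=robot.observe();print(s["tool_pos"],s["tool_rot"],s["time"])
cv2.imwrite("pics/t3.png",cv2.resize(viewer.read_camera("scene")[220:330,260:400,::-1],None,fx=5,fy=5,interpolation=cv2.INTER_CUBIC))
print(proj("scene",[.548,-.041,.038]),proj("scene",s["tool_pos"]))
c,t=np.array([.548,-.041,.038]),np.radians(-11)
print([proj("scene",c+[a*np.cos(t)-b*np.sin(t),a*np.sin(t)+b*np.cos(t),0]).round(1).tolist() for a,b in((.023,.046),(-.023,.046),(-.023,-.046),(.023,-.046))])
```

```text
[ 0.5467 -0.0387  0.1051] [-3.1373 -0.0002  1.3788] 19.625
[313.5111 279.9934] [312.7109 257.6404]
[[292.5, 284.9], [306.4, 293.9], [334.1, 275.2], [320.1, 267.1]]
```

View pics/t3.png

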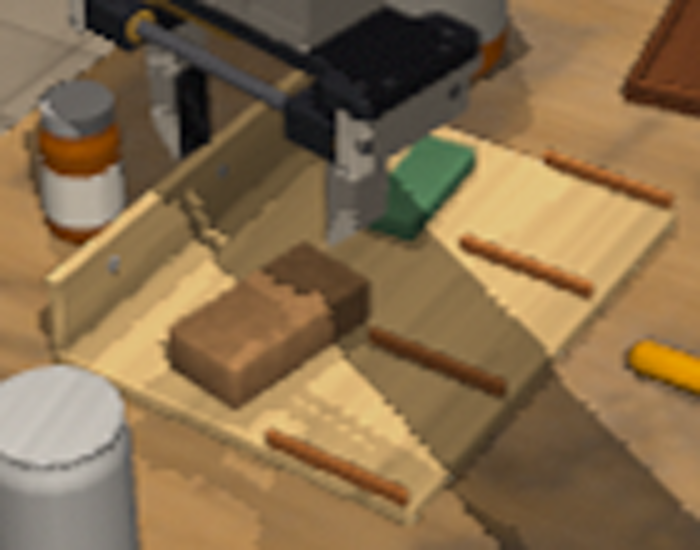

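{"name": "step_arm", "arguments": {"increments": [{"delta_pos": [0,0,4],"dr": [0,0,0],"fingers": -1},{"delta_pos": [0,0,7],"dr": [0,0,0],"fingers": -1},{"delta_pos": [0,0,8.3],"dr": [0,0,0],"fingers": -1},{"delta_pos": [0,0,8.8],"dr": [0,0,0],"fingers": -1},{"delta_pos": [0,0,8.8],"dr": [0,0,0],"fingers": -1}]}}

```text
time: 20.3
tool_pos: [0.5487, -0.0398, 0.0196]
tool_rot: [3.14, 0.0, 1.379]
contact_force: [-0.0, 0.1, -0.9]
opening: 0.0916
grip_force: 0.0
```

{"name": "step_arm", "arguments": {"increments": [{"delta_pos": [0,0,0],"dr": [0,0,0],"fingers": 0},{"delta_pos": [0,0,0],"dr": [0,0,0],"fingers": 1},{"delta_pos": [0,0,0],"dr": [0,0,0],"fingers": 1},{"delta_pos": [0,0,0],"dr": [0,0,0],"fingers": 1},{"delta_pos": [0,0,0],"dr": [0,0,0],"fingers": 1}], "newtons": 30}}

```text
time: 20.92
tool_pos: [0.548, -0.0397, 0.0188]
tool_rot: [3.141, 0.0, 1.379]
contact_force: [0.1, 0.0, 0.9]
opening: 0.0465
grip_force: 0.1
```

{"name": "step_arm", "arguments": {"increments": [{"delta_pos": [0,0,0],"dr": [0,0,0],"fingers": 1},{"delta_pos": [0,0,0],"dr": [0,0,0],"fingers": 1},{"delta_pos": [0,0,-3],"dr": [0,0,0],"fingers": 1},{"delta_pos": [0,0,-8],"dr": [0,0,0],"fingers": 1},{"delta_pos": [0,0,-12],"dr": [0,0,0],"fingers": 1}]}}

```text
time: 21.55
tool_pos: [0.5481, -0.0397, 0.1404]
tool_rot: [3.141, 0.0, 1.379]
contact_force: [0.5, -0.0, -0.2]
opening: 0.0455
grip_force: 30.0
```

{"name": "step_arm", "arguments": {"increments": [{"delta_pos": [-3.5,-1.3,0],"dr": [0,0,0],"fingers": 1},{"delta_pos": [-8,-3,0],"dr": [0,0,0],"fingers": 1},{"delta_pos": [-13,-5,0],"dr": [0,0,0],"fingers": 1},{"delta_pos": [-17.6,-6.6,0],"dr": [0,0,0],"fingers": 1},{"delta_pos": [-22,-6.2,0],"dr": [0,0,0],"fingers": 1}]}}

```text
time: 22.18
tool_pos: [0.4436, -0.2447, 0.1388]
tool_rot: [-3.141, -0.0, 1.378]
contact_force: [1.5, 0.6, -1.2]
opening: 0.0459
grip_force: 30.0
```

{"name": "step_arm", "arguments": {"increments": [{"delta_pos": [-4,0.4,0],"dr": [0,0,0],"fingers": 1},{"delta_pos": [-7.5,1.2,0],"dr": [0,0,-4],"fingers": 1},{"delta_pos": [-11,3.5,0],"dr": [0,0,-10],"fingers": 1},{"delta_pos": [-14.6,5.7,0],"dr": [0,0,-15],"fingers": 1},{"delta_pos": [-14.6,5.7,0],"dr": [0,0,-15],"fingers": 1}]}}

```text
time: 22.8
tool_pos: [0.4733, -0.4004, 0.1379]
tool_rot: [3.141, 0.001, 1.639]
contact_force: [-0.0, 1.1, 0.2]
opening: 0.0454
grip_force: 30.0
```

{"name": "step_arm", "arguments": {"increments": [{"delta_pos": [0,0.1,4],"dr": [0,0,0],"fingers": 1},{"delta_pos": [0,0.1,8],"dr": [0,0,0],"fingers": 1},{"delta_pos": [0,0.1,11],"dr": [0,0,0],"fingers": 1},{"delta_pos": [0,0.1,12.1],"dr": [0,0,0],"fingers": 1},{"delta_pos": [0,0.1,12.1],"dr": [0,0,0],"fingers": 1}]}}

```text
time: 23.42
tool_pos: [0.474, -0.3973, 0.0177]
tool_rot: [-3.141, -0.001, 1.64]
contact_force: [-0.1, 0.4, -0.6]
opening: 0.0458
grip_force: 30.0
```

{"name": "step_arm", "arguments": {"increments": [{"delta_pos": [0,0,0],"dr": [0,0,0],"fingers": 0},{"delta_pos": [0,0,0],"dr": [0,0,0],"fingers": -0.5},{"delta_pos": [0,0,0],"dr": [0,0,0],"fingers": -0.5},{"delta_pos": [0,0,-3],"dr": [0,0,0],"fingers": -0.5},{"delta_pos": [0,0,-8],"dr": [0,0,0],"fingers": -0.5}]}}

```text
time: 24.05
tool_pos: [0.4733, -0.3971, 0.0972]
tool_rot: [-3.139, -0.003, 1.64]
contact_force: [0.3, -1.1, -0.3]
opening: 0.0688
grip_force: 0.0
```

{"name": "step_arm", "arguments": {"increments": [{"delta_pos": [0,0,-5],"dr": [0,0,10],"fingers": -1},{"delta_pos": [3,-4,-11],"dr": [0,0,20],"fingers": -1},{"delta_pos": [8,-8,-16],"dr": [0,0,30],"fingers": -1},{"delta_pos": [13,-10,-16],"dr": [0,0,40],"fingers": -1},{"delta_pos": [18,-11,-16],"dr": [0,0,50],"fingers": -1}]}}

```text
time: 24.68
tool_pos: [0.3532, -0.2315, 0.2588]
tool_rot: [3.138, -0.0, 0.76]
contact_force: [1.2, 1.2, 0.5]
opening: 0.0917
grip_force: 0.0
```

Run:
```python
from h import *
s=robot.observe();print(s["tool_pos"],s["tool_rot"],s["time"])
a=cv2.resize(viewer.read_camera("scene")[190:290,330:450,::-1],None,fx=4,fy=4)
b=cv2.resize(viewer.read_camera("top")[230:330,400:490,::-1],None,fx=4,fy=4); cv2.imwrite("pics/t4.png",np.hstack([a,b])[:,:800])
```

```text
[ 0.3532 -0.2315  0.2588] [ 3.138  -0.0002  0.7601] 24.675
```

View pics/t4.png

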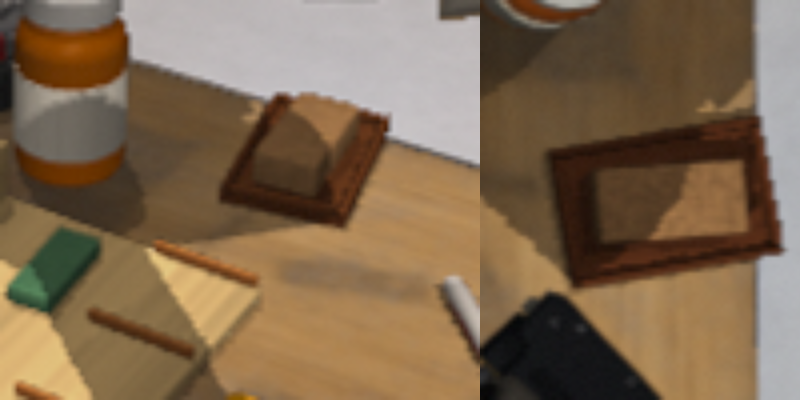

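The block lies flat in the tray, centred at top pixel ≈(448,280). Now I return the jar first.

{"name": "step_arm", "arguments": {"increments": [{"delta_pos": [4,-3.5,0],"dr": [0,0,9],"fingers": -1},{"delta_pos": [8.5,-7.5,0],"dr": [0,0,18],"fingers": -1},{"delta_pos": [13,-11.7,0],"dr": [0,0,27],"fingers": -1},{"delta_pos": [17,-15.5,0],"dr": [0,0,36],"fingers": -1},{"delta_pos": [21,-19.5,0],"dr": [0,0,43.5],"fingers": -1}]}}

```text
time: 25.4
tool_pos: [0.3707, 0.0315, 0.2577]
tool_rot: [3.141, -0.002, 0.036]
contact_force: [0.6, -1.0, -0.1]
opening: 0.092
grip_force: 0.0
```

{"name": "step_arm", "arguments": {"increments": [{"delta_pos": [0.5,-5,0],"dr": [0,0,0],"fingers": -1},{"delta_pos": [0.9,-10,0],"dr": [0,0,0],"fingers": -1},{"delta_pos": [0.9,-15,0],"dr": [0,0,0],"fingers": -1},{"delta_pos": [0.9,-20,0],"dr": [0,0,0],"fingers": -1},{"delta_pos": [0.9,-21.9,0],"dr": [0,0,0],"fingers": -1}]}}

```text
time: 26.02
tool_pos: [0.3704, 0.2516, 0.2573]
tool_rot: [-3.141, -0.001, 0.044]
contact_force: [0.5, -0.8, -0.1]
opening: 0.0921
grip_force: 0.0
```

{"name": "step_arm", "arguments": {"increments": [{"delta_pos": [1,0.15,0],"dr": [0,0,2.5],"fingers": -1},{"delta_pos": [1,0.15,3],"dr": [0,0,2.5],"fingers": -1},{"delta_pos": [1,0.15,6],"dr": [0,0,2.5],"fingers": -1},{"delta_pos": [1,0.15,9],"dr": [0,0,2.5],"fingers": -1},{"delta_pos": [1,0.15,11],"dr": [0,0,2.5],"fingers": -1}]}}

```text
time: 26.65
tool_pos: [0.3812, 0.2468, 0.1461]
tool_rot: [3.141, 0.001, -0.006]
contact_force: [-0.4, -0.3, 0.4]
opening: 0.0918
grip_force: 0.0
```

{"name": "step_arm", "arguments": {"increments": [{"delta_pos": [0,0,2.5],"dr": [0,0,0],"fingers": -1},{"delta_pos": [0,0,4.5],"dr": [0,0,0],"fingers": -1},{"delta_pos": [0,0,5],"dr": [0,0,0],"fingers": -1},{"delta_pos": [0,0,5],"dr": [0,0,0],"fingers": -1},{"delta_pos": [0,0,5],"dr": [0,0,0],"fingers": -1}]}}

```text
time: 27.28
tool_pos: [0.3814, 0.2482, 0.098]
tool_rot: [-3.141, -0.002, -0.004]
contact_force: [-0.1, 0.1, 0.4]
opening: 0.0918
grip_force: 0.0
```

{"name": "step_arm", "arguments": {"increments": [{"delta_pos": [0,0,0],"dr": [0,0,0],"fingers": 0},{"delta_pos": [0,0,0],"dr": [0,0,0],"fingers": 1},{"delta_pos": [0,0,0],"dr": [0,0,0],"fingers": 1},{"delta_pos": [0,0,0],"dr": [0,0,0],"fingers": 1},{"delta_pos": [0,0,0],"dr": [0,0,0],"fingers": 1}], "newtons": 40}}

```text
time: 27.9
tool_pos: [0.3807, 0.2483, 0.0972]
tool_rot: [-3.141, -0.0, -0.003]
contact_force: [-0.9, 0.5, 1.3]
opening: 0.0527
grip_force: 40.0
```

{"name": "step_arm", "arguments": {"increments": [{"delta_pos": [0,0,-3],"dr": [0,0,0],"fingers": 1},{"delta_pos": [0,0,-7],"dr": [0,0,0],"fingers": 1},{"delta_pos": [0,3,-8],"dr": [0,0,0],"fingers": 1},{"delta_pos": [0,8,-8],"dr": [0,0,0],"fingers": 1},{"delta_pos": [0,13,-8],"dr": [0,0,0],"fingers": 1}]}}

```text
time: 28.52
tool_pos: [0.3798, 0.117, 0.1771]
tool_rot: [3.141, 0.0, -0.002]
contact_force: [0.7, -0.5, -1.2]
opening: 0.0524
grip_force: 40.0
```

{"name": "step_arm", "arguments": {"increments": [{"delta_pos": [1,5,0],"dr": [0,0,0],"fingers": 1},{"delta_pos": [3,10,0],"dr": [0,0,0],"fingers": 1},{"delta_pos": [6,15,0],"dr": [0,0,0],"fingers": 1},{"delta_pos": [9,19.5,0],"dr": [0,0,0],"fingers": 1},{"delta_pos": [10.3,22.7,0],"dr": [0,0,0],"fingers": 1}]}}

```text
time: 29.15
tool_pos: [0.4833, -0.1114, 0.1767]
tool_rot: [3.141, 0.0, -0.005]
contact_force: [-0.1, 0.9, -2.2]
opening: 0.0519
grip_force: 40.0
```

{"name": "step_arm", "arguments": {"increments": [{"delta_pos": [0,0,0],"dr": [0,0,0],"fingers": 1},{"delta_pos": [0,0,3],"dr": [0,0,0],"fingers": 1},{"delta_pos": [0,0,6],"dr": [0,0,0],"fingers": 1},{"delta_pos": [0,0,7],"dr": [0,0,0],"fingers": 1},{"delta_pos": [0,0,7],"dr": [0,0,0],"fingers": 1}]}}

```text
time: 29.78
tool_pos: [0.4821, -0.1086, 0.1071]
tool_rot: [-3.141, 0.001, -0.003]
contact_force: [-0.0, 0.5, -2.0]
opening: 0.0526
grip_force: 40.0
```

{"name": "step_arm", "arguments": {"increments": [{"delta_pos": [0.1,0,0.3],"dr": [0,0,0],"fingers": 1},{"delta_pos": [0.1,0,0.5],"dr": [0,0,0],"fingers": 1},{"delta_pos": [0.1,0,0.6],"dr": [0,0,0],"fingers": 1},{"delta_pos": [0.1,0,0.6],"dr": [0,0,0],"fingers": 1},{"delta_pos": [0.1,0,0.6],"dr": [0,0,0],"fingers": 1}]}}

```text
time: 30.4
tool_pos: [0.4835, -0.1092, 0.1013]
tool_rot: [3.141, -0.0, -0.003]
contact_force: [-0.1, -0.0, -2.0]
opening: 0.0526
grip_force: 40.0
```

Nearly down; lower 1 mm, release, rise and go to the can (.485, .190).

{"name": "step_arm", "arguments": {"increments": [{"delta_pos": [0,0,0.1],"dr": [0,0,0],"fingers": 1},{"delta_pos": [0,0,0.1],"dr": [0,0,0],"fingers": 1},{"delta_pos": [0,0,0.1],"dr": [0,0,0],"fingers": 1},{"delta_pos": [0,0,0.1],"dr": [0,0,0],"fingers": 0.3},{"delta_pos": [0,0,0.1],"dr": [0,0,0],"fingers": -1}]}}

```text
time: 31.02
tool_pos: [0.4835, -0.1091, 0.1002]
tool_rot: [3.141, -0.0, -0.003]
contact_force: [-0.9, 0.4, 0.0]
opening: 0.0582
grip_force: 0.0
```

{"name": "step_arm", "arguments": {"increments": [{"delta_pos": [0,0,0],"dr": [0,0,0],"fingers": -1},{"delta_pos": [0,0,0],"dr": [0,0,0],"fingers": -1},{"delta_pos": [0,0,-2],"dr": [0,0,0],"fingers": -1},{"delta_pos": [0,0,-6],"dr": [0,0,0],"fingers": -1},{"delta_pos": [0,0,-11],"dr": [0,0,0],"fingers": -1}]}}

```text
time: 31.65
tool_pos: [0.4828, -0.109, 0.2105]
tool_rot: [-3.141, 0.002, -0.003]
contact_force: [0.4, -0.1, 0.2]
opening: 0.0915
grip_force: 0.0
```

{"name": "step_arm", "arguments": {"increments": [{"delta_pos": [0,-5,0],"dr": [0,0,0],"fingers": -1},{"delta_pos": [0,-11,0],"dr": [0,0,0],"fingers": -1},{"delta_pos": [0,-17,0],"dr": [0,0,0],"fingers": -1},{"delta_pos": [0,-23,0],"dr": [0,0,0],"fingers": -1},{"delta_pos": [0,-27,0],"dr": [0,0,0],"fingers": -1}]}}

```text
time: 32.28
tool_pos: [0.4839, 0.1633, 0.2101]
tool_rot: [-3.142, 0.0, -0.002]
contact_force: [-0.2, 0.6, -0.5]
opening: 0.0917
grip_force: 0.0
```

{"name": "step_arm", "arguments": {"increments": [{"delta_pos": [0.15,-2.8,0],"dr": [0,0,0],"fingers": -1},{"delta_pos": [0.15,-2.8,0],"dr": [0,0,0],"fingers": -1},{"delta_pos": [0.15,-2.8,3],"dr": [0,0,0],"fingers": -1},{"delta_pos": [0.15,-2.8,5.5],"dr": [0,0,0],"fingers": -1},{"delta_pos": [0.15,-2.8,6.9],"dr": [0,0,0],"fingers": -1}]}}

```text
time: 32.9
tool_pos: [0.4854, 0.1877, 0.14]
tool_rot: [3.141, 0.002, -0.004]
contact_force: [-0.5, -0.0, -0.3]
opening: 0.0919
grip_force: 0.0
```

{"name": "step_arm", "arguments": {"increments": [{"delta_pos": [0,0,0],"dr": [0,0,0],"fingers": 0},{"delta_pos": [0,0,0],"dr": [0,0,0],"fingers": 1},{"delta_pos": [0,0,0],"dr": [0,0,0],"fingers": 1},{"delta_pos": [0,0,0],"dr": [0,0,0],"fingers": 1},{"delta_pos": [0,0,0],"dr": [0,0,0],"fingers": 1}], "newtons": 30}}

```text
time: 33.52
tool_pos: [0.4862, 0.189, 0.1418]
tool_rot: [-3.141, -0.001, -0.003]
contact_force: [-0.5, -0.1, 3.1]
opening: 0.0549
grip_force: 30.0
```

{"name": "step_arm", "arguments": {"increments": [{"delta_pos": [0,0,0],"dr": [0,0,0],"fingers": 1},{"delta_pos": [0,0,-2],"dr": [0,0,0],"fingers": 1},{"delta_pos": [0,0,-5],"dr": [0,0,0],"fingers": 1},{"delta_pos": [0,2,-6],"dr": [0,0,0],"fingers": 1},{"delta_pos": [0,6,-6],"dr": [0,0,0],"fingers": 1}]}}

```text
time: 34.15
tool_pos: [0.4859, 0.1291, 0.2017]
tool_rot: [-3.141, -0.001, -0.001]
contact_force: [0.1, -0.9, -2.2]
opening: 0.0546
grip_force: 30.0
```

{"name": "step_arm", "arguments": {"increments": [{"delta_pos": [-0.1,4.5,0],"dr": [0,0,0],"fingers": 1},{"delta_pos": [-0.1,9,0],"dr": [0,0,0],"fingers": 1},{"delta_pos": [-0.1,13.5,0],"dr": [0,0,0],"fingers": 1},{"delta_pos": [-0.1,15.5,0],"dr": [0,0,0],"fingers": 1},{"delta_pos": [-0.1,15.5,0],"dr": [0,0,0],"fingers": 1}]}}

```text
time: 34.78
tool_pos: [0.4839, -0.0273, 0.2007]
tool_rot: [-3.142, 0.001, -0.006]
contact_force: [-1.3, 0.8, -2.0]
opening: 0.0553
grip_force: 30.0
```

{"name": "step_arm", "arguments": {"increments": [{"delta_pos": [0,0,2],"dr": [0,0,0],"fingers": 1},{"delta_pos": [0,0,4],"dr": [0,0,0],"fingers": 1},{"delta_pos": [0,0,5.2],"dr": [0,0,0],"fingers": 1},{"delta_pos": [0,0,5.5],"dr": [0,0,0],"fingers": 1},{"delta_pos": [0,0,5.5],"dr": [0,0,0],"fingers": 1}]}}

```text
time: 35.4
tool_pos: [0.4845, -0.0259, 0.1465]
tool_rot: [3.141, -0.0, -0.003]
contact_force: [-0.2, -0.7, -1.6]
opening: 0.0552
grip_force: 30.0
```

{"name": "step_arm", "arguments": {"increments": [{"delta_pos": [0,0,0.15],"dr": [0,0,0],"fingers": 1},{"delta_pos": [0,0,0.15],"dr": [0,0,0],"fingers": 1},{"delta_pos": [0,0,0.15],"dr": [0,0,0],"fingers": 1},{"delta_pos": [0,0,0.15],"dr": [0,0,0],"fingers": 1},{"delta_pos": [0,0,0.15],"dr": [0,0,0],"fingers": 0.3}]}}

```text
time: 36.02
tool_pos: [0.4847, -0.0262, 0.1452]
tool_rot: [3.141, -0.001, -0.003]
contact_force: [0.3, -0.8, 4.4]
opening: 0.0546
grip_force: 30.0
```

{"name": "step_arm", "arguments": {"increments": [{"delta_pos": [0,0,0],"dr": [0,0,0],"fingers": -0.5},{"delta_pos": [0,0,0],"dr": [0,0,0],"fingers": -1},{"delta_pos": [0,0,0],"dr": [0,0,0],"fingers": -1},{"delta_pos": [0,0,-3],"dr": [0,0,0],"fingers": -1},{"delta_pos": [0,0,-8],"dr": [0,0,0],"fingers": -1}]}}

```text
time: 36.65
tool_pos: [0.4831, -0.026, 0.2241]
tool_rot: [-3.141, 0.005, -0.003]
contact_force: [1.1, -0.7, 0.3]
opening: 0.0912
grip_force: 0.0
```

{"name": "step_arm", "arguments": {"increments": [{"delta_pos": [0,0,-5.5],"dr": [0,0,0],"fingers": -1},{"delta_pos": [2,-5,-5.5],"dr": [0,0,0],"fingers": -1},{"delta_pos": [4,-10,-5.5],"dr": [0,0,0],"fingers": -1},{"delta_pos": [6,-15,-5.5],"dr": [0,0,0],"fingers": -1},{"delta_pos": [8,-20,-5.5],"dr": [0,0,0],"fingers": -1}]}}

```text
time: 37.28
tool_pos: [0.5652, 0.1752, 0.2795]
tool_rot: [3.141, 0.0, -0.003]
contact_force: [0.5, 0.1, -0.5]
opening: 0.0915
grip_force: 0.0
```

{"name": "step_arm", "arguments": {"increments": [{"delta_pos": [1.8,-4.5,0],"dr": [0,0,0],"fingers": -1},{"delta_pos": [2.6,-6.45,0],"dr": [0,0,0],"fingers": -1},{"delta_pos": [2.6,-6.45,2],"dr": [0,0,0],"fingers": -1},{"delta_pos": [2.6,-6.45,5],"dr": [0,0,0],"fingers": -1},{"delta_pos": [2.6,-6.45,7],"dr": [0,0,0],"fingers": -1}]}}

```text
time: 37.9
tool_pos: [0.5904, 0.238, 0.2078]
tool_rot: [3.141, 0.002, -0.003]
contact_force: [0.2, 0.6, -0.2]
opening: 0.0915
grip_force: 0.0
```

{"name": "step_arm", "arguments": {"increments": [{"delta_pos": [0,0,0],"dr": [0,0,0],"fingers": -1},{"delta_pos": [0,0,0],"dr": [0,0,0],"fingers": 0},{"delta_pos": [0,0,0],"dr": [0,0,0],"fingers": 1},{"delta_pos": [0,0,0],"dr": [0,0,0],"fingers": 1},{"delta_pos": [0,0,0],"dr": [0,0,0],"fingers": 1}], "newtons": 40}}

```text
time: 38.52
tool_pos: [0.5912, 0.238, 0.2101]
tool_rot: [-3.141, -0.001, -0.003]
contact_force: [-0.3, 0.9, 0.0]
opening: 0.0562
grip_force: 0.0
```

{"name": "step_arm", "arguments": {"increments": [{"delta_pos": [0,0,0],"dr": [0,0,0],"fingers": 1},{"delta_pos": [0,0,0],"dr": [0,0,0],"fingers": 1},{"delta_pos": [0,0,0],"dr": [0,0,0],"fingers": 1},{"delta_pos": [0,0,-2],"dr": [0,0,0],"fingers": 1},{"delta_pos": [0,0,-6],"dr": [0,0,0],"fingers": 1}]}}

```text
time: 39.15
tool_pos: [0.5899, 0.2375, 0.2676]
tool_rot: [3.139, 0.006, -0.003]
contact_force: [0.7, 0.6, -2.5]
opening: 0.0428
grip_force: 40.0
```

{"name": "step_arm", "arguments": {"increments": [{"delta_pos": [0,0,-5],"dr": [0,0,0],"fingers": 1},{"delta_pos": [0,0,-10],"dr": [0,0,0],"fingers": 1},{"delta_pos": [0,1,-14],"dr": [0,0,0],"fingers": 1},{"delta_pos": [-1,4,-15],"dr": [0,0,0],"fingers": 1},{"delta_pos": [-2,8.5,-15],"dr": [0,0,0],"fingers": 1}]}}

```text
time: 39.78
tool_pos: [0.5707, 0.153, 0.4198]
tool_rot: [3.141, -0.001, -0.001]
contact_force: [2.1, -0.5, -2.4]
opening: 0.0427
grip_force: 40.0
```

{"name": "step_arm", "arguments": {"increments": [{"delta_pos": [-1.3,5,0],"dr": [0,0,0],"fingers": 1},{"delta_pos": [-2.6,10,0],"dr": [0,0,0],"fingers": 1},{"delta_pos": [-3.9,15,0],"dr": [0,0,0],"fingers": 1},{"delta_pos": [-5.2,20,0],"dr": [0,0,0],"fingers": 1},{"delta_pos": [-6.5,25,0],"dr": [0,0,0],"fingers": 1}]}}

```text
time: 40.4
tool_pos: [0.5041, -0.0983, 0.4192]
tool_rot: [3.142, 0.001, -0.003]
contact_force: [0.4, 1.0, -3.1]
opening: 0.0429
grip_force: 40.0
```

{"name": "step_arm", "arguments": {"increments": [{"delta_pos": [-1.2,4.5,0],"dr": [0,0,0],"fingers": 1},{"delta_pos": [-2.2,8,0],"dr": [0,0,0],"fingers": 1},{"delta_pos": [-2.4,10,0],"dr": [0,0,0],"fingers": 1},{"delta_pos": [-2.4,10,0],"dr": [0,0,0],"fingers": 1},{"delta_pos": [-2.4,10,0],"dr": [0,0,0],"fingers": 1}]}}

```text
time: 41.02
tool_pos: [0.481, -0.1957, 0.4196]
tool_rot: [-3.141, 0.0, -0.002]
contact_force: [0.1, 0.5, -2.3]
opening: 0.0429
grip_force: 40.0
```

{"name": "step_arm", "arguments": {"increments": [{"delta_pos": [0,0,3],"dr": [0,0,0],"fingers": 1},{"delta_pos": [0,0,7],"dr": [0,0,0],"fingers": 1},{"delta_pos": [0,0,11],"dr": [0,0,0],"fingers": 1},{"delta_pos": [0,0,15],"dr": [0,0,0],"fingers": 1},{"delta_pos": [0,0,18],"dr": [0,0,0],"fingers": 1}]}}

```text
time: 41.65
tool_pos: [0.4807, -0.1949, 0.2382]
tool_rot: [-3.141, 0.001, -0.001]
contact_force: [0.0, -0.3, -4.1]
opening: 0.043
grip_force: 40.0
```

{"name": "step_arm", "arguments": {"increments": [{"delta_pos": [0,0,1],"dr": [0,0,0],"fingers": 1},{"delta_pos": [0,0,2],"dr": [0,0,0],"fingers": 1},{"delta_pos": [0,0,2.5],"dr": [0,0,0],"fingers": 1},{"delta_pos": [0,0,2.6],"dr": [0,0,0],"fingers": 1},{"delta_pos": [0,0,2.6],"dr": [0,0,0],"fingers": 1}]}}

```text
time: 42.28
tool_pos: [0.4809, -0.1968, 0.2143]
tool_rot: [3.141, -0.001, -0.003]
contact_force: [-0.3, 0.4, -3.6]
opening: 0.0427
grip_force: 40.0
```

{"name": "step_arm", "arguments": {"increments": [{"delta_pos": [0,0,0.15],"dr": [0,0,0],"fingers": 1},{"delta_pos": [0,0,0.15],"dr": [0,0,0],"fingers": 1},{"delta_pos": [0,0,0.15],"dr": [0,0,0],"fingers": 1},{"delta_pos": [0,0,0.15],"dr": [0,0,0],"fingers": 1},{"delta_pos": [0,0,0.15],"dr": [0,0,0],"fingers": 1}]}}

```text
time: 42.9
tool_pos: [0.4812, -0.1969, 0.2132]
tool_rot: [3.141, -0.002, -0.003]
contact_force: [0.5, 1.4, 5.9]
opening: 0.0425
grip_force: 40.0
```

Contact felt; I release and retract up, then toward the base.

{"name": "step_arm", "arguments": {"increments": [{"delta_pos": [0,0,0],"dr": [0,0,0],"fingers": 0.3},{"delta_pos": [0,0,0],"dr": [0,0,0],"fingers": -0.5},{"delta_pos": [0,0,0],"dr": [0,0,0],"fingers": -1},{"delta_pos": [0,0,0],"dr": [0,0,0],"fingers": -1},{"delta_pos": [0,0,0],"dr": [0,0,0],"fingers": -1}]}}

```text
time: 43.52
tool_pos: [0.4806, -0.1967, 0.212]
tool_rot: [-3.142, 0.0, -0.003]
contact_force: [0.7, 0.5, 0.2]
opening: 0.0787
grip_force: 0.0
```

{"name": "step_arm", "arguments": {"increments": [{"delta_pos": [0,0,-3],"dr": [0,0,0],"fingers": -1},{"delta_pos": [0,0,-8],"dr": [0,0,0],"fingers": -1},{"delta_pos": [-3,4,-10],"dr": [0,0,0],"fingers": -1},{"delta_pos": [-6,9,-10],"dr": [0,0,0],"fingers": -1},{"delta_pos": [-9,14,-10],"dr": [0,0,0],"fingers": -1}]}}

```text
time: 44.15
tool_pos: [0.3894, -0.3375, 0.3127]
tool_rot: [3.141, -0.001, -0.002]
contact_force: [0.8, 0.2, 0.7]
opening: 0.092
grip_force: 0.0
```

Run:
```python
from h import *
s=robot.observe();print(s["tool_pos"],s["time"])
a=cv2.resize(viewer.read_camera("scene")[160:340,240:440,::-1],None,fx=2,fy=2)
t=viewer.read_camera("top")[:,:,::-1]; o=cv2.imread("pics/top0.png")
f=lambda i:cv2.resize(i[200:310,270:490],None,fx=1.8,fy=1.8)[:180]
b=np.vstack([f(o),f(t)])
cv2.imwrite("pics/t5.png",np.hstack([a,b]))
```

```text
[ 0.3894 -0.3375  0.3127] 44.15
```

View pics/t5.png

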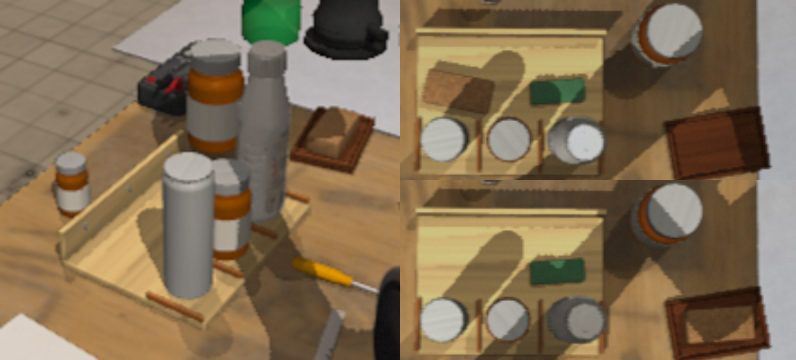

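The before/after top crops match: can, jar and bottle are back on their spots to within about a pixel. The wax bar is unmoved, the block lies in the tray, and the gripper is clear. I hand in.

```bash
python3 -c "
from cell import robot
print(robot.hand_in())"
```

```text
the job is handed in; nothing more can be done
None
```

I handed the job in at about 44 s of robot time: the sanding block lies flat in the tray and the bottle, jar and can are back upright on their spots (within about a pixel in the last top picture); the wax bar looks unmoved, and the judge gave no verdict back.

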